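# Gauge the depth of the one open port on a valve block

## Robot

A 7-joint arm with a two-finger parallel gripper is mounted at the origin on a cart in front of the work surface, level with it; the furniture and walls round the work are solid. World frame = base frame: x ahead of the robot, y to its left, z up, the work surface at z = 0. Lengths are in mm, angles in rad, forces in N, time in s.
With the tool pointing down it reaches from about 350 to 900 mm from the base axis. Payload 19.9 kg.
Tool frame: the origin (TCP) lies midway between the tips of the shut fingers; the grasp point (between the pads) lies 19 mm behind it (bot.pinch_z is the distance from the TCP to the grasp point, in mm); z points along the fingers, y is the line along which they close (so a half turn about z gives the same grasp; the last joint's range is limited). The gripper opens to 85 mm and grips with 20 to 120 N. Pads are 22 mm wide; open, the fingers measure 114 mm over their backs; the gripper's body (76 mm by 85 mm) begins 54 mm behind the grasp point. The pads swing forward as they close: fully open they stand 13 mm farther back than shut.
Start: joints at [1.25, 0.417, -0.01, 1.614, 0.005, 1.111, -0.053], TCP at [172.598, -600.676, 231.26] pointing down, gripper open.
Joint ranges: [-2.81, 2.81], [-0.39, 2.02], [-1.27, 1.25], [0.06, 2.57], [-1.19, 4.33], [0.19, 2], [-2.82, 2.82]. Speed limits (rad/s): [1.89, 1.89, 2.39, 2.39, 3.01, 3.01, 3.01].

## Interface

Orientations are given as a unit quaternion [w, x, y, z].
In Python, from plant import bot gives the robot as it stands.
- The arm moves only by the shell command python3 steer.py [OPENING], which reads ROWS from standard input. ROWS is a JSON list that holds a single list of rows (three levels of brackets), with 1 to 12 rows, each of 4 numbers: dx, dy, dz in mm, then a turn about the tool's z in rad; each row shifts and turns the commanded pose from where the row before left it, along the tool's axes as they then stand; what a row does not reach is not made up. A row lasts 1/12 s, in which the tool goes at most 41.7 mm and 0.125 rad, less where a joint would pass 70% of its speed; a pose out of reach is approached as far as the arm can. OPENING is the finger opening in mm, set as the command begins (- or left out keeps the last). The fingers move at their own pace and stop on an object; the grip force is fixed at half the most. Time passes only in rows, so rows that do not move let the fingers close. It prints the time, the measured TCP pose, the force, the opening and the grip force at its end. Input that does not fit is refused with a message, and nothing moves.
- bot.read_state(): the state, without advancing time (a new reading comes with each control period).
- bot.read_camera(name): name is "scene" or "top"; returns the picture (420x560x3 uint8, blue, green, red); there is no depth.
- bot.camera_model(name): a dict with "camera_matrix" (3x3 intrinsics, pixels), "world_from_camera" (4x4, takes a point from camera to world coordinates). Camera axes: x right, y up, looking along -z (the intrinsics and any distortion apply to the point x, -y, -z); pixel columns grow to the right and rows downward; lengths in mm; the calibration is good to about 2 mm. A picture is of the moment at which its call begins. camera_model takes no time and is no camera call.
- bot.job_done(): hands the job in; it is judged then, once.
The state is a dict: "t": time; "q": joint angles; "joint_vel": joint speeds; "tau": joint torques, N m; "tcp_pos": TCP position; "eef_rot": TCP orientation; "ft_force": force on the tool from outside, world axes, zero at the start; "ft_torque": the same for the moment, N m; "width": finger opening in mm; "gripper_force": force on a finger pad.
Only numpy, scipy, OpenCV 4.12 (cv2) and the standard library are available. Lean on these libraries where they do the work, as an engineer would, in place of code of your own. Each camera call takes 0.05 s, during which the arm holds its last target. There are 200 camera calls.

## Task

The valve block on the sloping stand has three ports; two wear their red transport plugs and the third, ringed in yellow, is still to be gauged. Take the dial depth gauge out of its wooden rest, put its rod into the open port and press gently until the gauge's foot sits flat and square on the sloping face, then finish while still holding it pressed there so that the dial can be read. Leave the plugs and the other things on the bench where they are.

Things in the scene. Friction and masses are not known exactly. Their poses are not given: they have to be found in the camera images.
- gauge: dial depth gauge, 0.2 kg, upright in its rest: sprung rod 6 mm thick, steel foot bar 18 x 60 x 9 mm (x, y, z), round dial case 44 mm across, 18 mm thick (dial to -x), above it a black hand grip 18 x 18 mm in section, 67 to 113 mm above the foot's underside, to be held by. Origin: centre of the foot's underside; z up along the rod's axis, y along the foot bar
- gauge_grip (a point): middle of the black hand grip, on the gauge's axis, 92 mm above the foot's underside (25 mm above the dial case)
- foot (a point): centre of the underside of the gauge's foot, on the rod's axis
- gauge_foot: the steel foot bar of the gauge, part of it; origin as gauge
- rod_tip (a point): rounded lower end of the measuring rod; 30 mm below the foot when the rod is out
- gauge_rod (a joint): how far the rod is pushed into the gauge, m: 0 = fully out (30 mm below the foot), 0.030 = level with the foot. A spring pushes it out: 1.4 N at 0, 2.2 N at 0.012. With the foot flat on the face over an 18 mm deep port it reads 0.0115 to 0.012; it turns the red dial needle
- gauge_rest: fixed wooden gauge rest, 56 x 88 x 44 mm, with a 16 mm hole for the rod and 5 mm rails round the foot; the gauge's foot stands on its top 44 mm above the bench. Origin: centre of its underside. Lift the gauge straight up by at least 40 mm to clear it
- block: aluminium valve block, 64 mm (x, up the slope) x 180 mm (y) x 45 mm, fixed on the stand, its top face tilted 15 degrees down towards the robot's side. Origin: centre of its underside, on the stand; y along the row of ports, z square out of the top face, which lies 45 mm above the origin
- stand: fixed steel stand that carries the block, 125 x 196 mm at the foot; the block's face centre is about 89 mm above the bench. Origin: centre of its underside on the bench, z up
- port_l (a point): centre of the mouth of the left (+y) port, in the plane of the block's sloping top face; same axes as block (z square out of the face). Bore 14 mm across, flat floor 18 mm below the mouth
- port_m (a point): centre of the mouth of the middle port, in the plane of the block's sloping top face; same axes as block (z square out of the face). Bore 14 mm across, flat floor 18 mm below the mouth
- port_r (a point): centre of the mouth of the right (-y) port, in the plane of the block's sloping top face; same axes as block (z square out of the face). Bore 14 mm across, flat floor 18 mm below the mouth. Ports are 52 mm apart; exactly two hold plugs, which two varies
- plug_a: red plastic transport plug sitting in one of the three ports, flanged head 24 mm across and 11 mm tall (with its small tab), stub in the bore; origin at the centre of the head's underside, that is at the port's mouth
- plug_b: red plastic transport plug sitting in one of the three ports, flanged head 24 mm across and 11 mm tall (with its small tab), stub in the bore; origin at the centre of the head's underside, that is at the port's mouth
- plug_out: the third red plug, taken out, standing on the bench in front of the stand; 24 mm across, 24 mm tall, origin on its underside
- parts_bin: blue open-front parts bin, 155 x 100 x 70 mm, origin under its centre; bystander
- small_carton_2: brown small parts carton, 70 x 113 x 40 mm, origin under its centre; bystander
- small_carton_0: brown small parts carton, 66 x 88 x 49 mm, origin under its centre; bystander
- hex_key: black hex key, 31 x 93 x 7 mm, lying flat; bystander

How it is judged (in metres and radians):
On the way:
1. the gauge is lifted clear of its rest, held by the fingers (z of rod_tip in the frame of gauge_rest above 0.049 m and contact force between the fingers and gauge above 1 N), for 0.2 s.
At the end, for the whole second after the job is handed in: Still held and at rest, the gauge has its rod in the open port (reading 0.010 to 0.0135), its foot within 1.5 mm of the face, square to it within 4 degrees, pressing on it with 0.8 to 20 N; plugs within 6 mm, bystanders within 25 mm of where they began (((x of rod_tip in the frame of port_l between -0.006 and 0.006 m and y of rod_tip in the frame of port_l between -0.006 and 0.006 m and z of foot in the frame of port_l below 0.0015 m and z of rod_tip in the frame of port_l below -0.0155 m) or (x of rod_tip in the frame of port_m between -0.006 and 0.006 m and y of rod_tip in the frame of port_m between -0.006 and 0.006 m and z of foot in the frame of port_m below 0.0015 m and z of rod_tip in the frame of port_m below -0.0155 m) or (x of rod_tip in the frame of port_r between -0.006 and 0.006 m and y of rod_tip in the frame of port_r between -0.006 and 0.006 m and z of foot in the frame of port_r below 0.0015 m and z of rod_tip in the frame of port_r below -0.0155 m)) and angle between the z axis of gauge and the z axis of block, either way round below 0.07 rad and value of joint gauge_rod between 0.01 and 0.0135 m and contact force between gauge_foot and block between 0.8 and 20 N and contact force between the fingers and gauge above 2 N and linear speed of gauge below 0.02 m/s and distance of each of plug_a, plug_b from where it was at the start of the episode below 0.006 m and distance of each of parts_bin, small_carton_2, small_carton_0, hex_key, plug_out from where it was at the start of the episode below 0.025 m); the arm keeps its last pose, push and grip.
It fails at once if the gauge is driven hard against the block (over 40 N) (contact force between gauge and block above 40 N).
It fails at once if a seated plug is pulled out or knocked (moved over 10 mm) (distance of any of plug_a, plug_b from where it was at the start of the episode above 0.01 m).
It fails at once if another thing on the bench is knocked away (moved over 40 mm) (distance of any of parts_bin, small_carton_2, small_carton_0, hex_key, plug_out from where it was at the start of the episode above 0.04 m).
It also fails if it takes over 34 s, if anything falls off the work surface, if the arm or the gripper's body presses on something with over 40 N, if the wrist force passes 120 N, or if a joint passes its speed limit or range.

## Working session

There is one attempt and no reset: what is moved stays moved. The work goes in short steps, Python scripts to look and compute and a shell command to move; the robot and the scene stay as the last step left them, time stands still between calls to the robot, and variables do not carry over. Pictures are saved under pics/ and viewed, at most 10 in all, crops included, and the job is handed in when it is done.

```bash
ls; mkdir -p pics
python3 - <<'E'
from plant import bot
import cv2
for n in("scene","top"):
    cv2.imwrite(f"pics/{n}0.png",bot.read_camera(n)); m=bot.camera_model(n); print(m)
s=bot.read_state();print(s['t'],s['tcp_pos'],s['eef_rot'],s['width'],bot.pinch_z)
E
```

```text
pics
plant.py
steer.py
{'camera_matrix': array([[482.50830406,   0.        , 278.72574328],
       [  0.        , 482.50830406, 204.47271254],
       [  0.        ,   0.        ,   1.        ]]), 'world_from_camera': array([[-8.27821183e-01,  2.67249518e-01, -4.93244142e-01,
         4.11910246e+00],
       [-5.60966669e-01, -3.85980790e-01,  7.32349115e-01,
         5.15093081e+02],
       [ 5.33718460e-03,  8.82947634e-01,  4.69441146e-01,
         6.04356591e+02],
       [ 0.00000000e+00,  0.00000000e+00,  0.00000000e+00,
         1.00000000e+00]])}
{'camera_matrix': array([[517.37944196,   0.        , 272.83523558],
       [  0.        , 517.37944196, 205.84807452],
       [  0.        ,   0.        ,   1.        ]]), 'world_from_camera': array([[ 5.41878316e-03,  9.94906747e-01, -1.00653874e-01,
         3.91476984e+02],
       [-9.99648453e-01,  8.00188795e-03,  2.52772595e-02,
        -2.31555292e+02],
       [ 2.59539371e-02,  1.00481518e-01,  9.94600351e-01,
         1.27780319e+03],
       [ 0.00000000e+00,  0.00000000e+00,  0.00000000e+00,
         1.00000000e+00]])}
0.1 [ 172.54232578 -600.40663324  230.73061511] [-5.24671821e-04  9.90226618e-01  1.39466693e-01 -1.10911809e-04] 85.72561305298424 18.700000000000003
```

View pics/scene0.png

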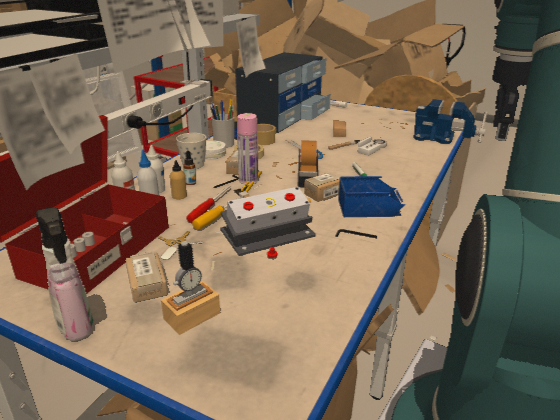

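View pics/top0.png

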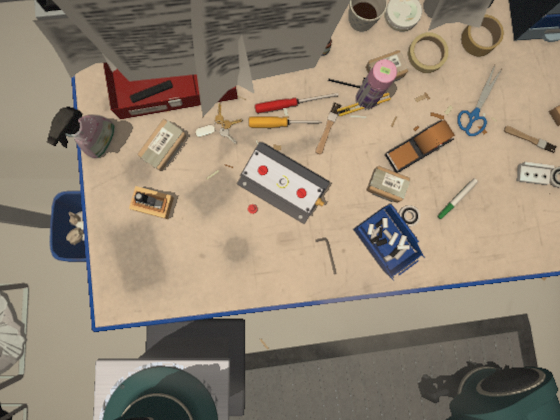

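The gauge's rest is at about (152,203) in the top view. The block is at about (284,182), and the open port is the middle one, ringed in yellow. I'll enlarge both.

Run:
```python
import cv2,numpy as np
t=cv2.imread("pics/top0.png");s=cv2.imread("pics/scene0.png")
r=lambda im,x,y,w,h,k:cv2.resize(im[y:y+h,x:x+w],None,fx=k,fy=k,interpolation=cv2.INTER_CUBIC)
# top: gauge 120..190,175..225 x8 ; block 230..335,135..225 
a=r(t,115,175,70,50,6); b=r(t,230,135,105,95,6)
c=np.zeros((590,800,3),np.uint8); c[:570,:630]=b; cv2.imwrite("pics/tb.png",b)
g=r(s,150,230,80,110,5); d=r(s,215,180,105,75,5)
o=np.zeros((600,800,3),np.uint8); o[:300,:420]=a; cv2.imwrite("pics/ta.png",a)
o=np.zeros((550,800,3),np.uint8); o[:,:400]=g; o[:300,400:780]=cv2.resize(a,(380,300))[:300]; cv2.imwrite("pics/sg.png",g)
o=np.zeros((600,800,3),np.uint8); o[:375,:525]=d; cv2.imwrite("pics/sd.png",d)
# combined: gauge top(x5.. ) with scene gauge
o=np.zeros((550,800,3),np.uint8); o[:,:400]=g; o[:250,400:750]=r(t,115,175,70,50,5); o[250:,400:]=r(s,220,185,80,60,5); cv2.imwrite("pics/comb.png",o)
```

```text
(no output)
```

View pics/comb.png

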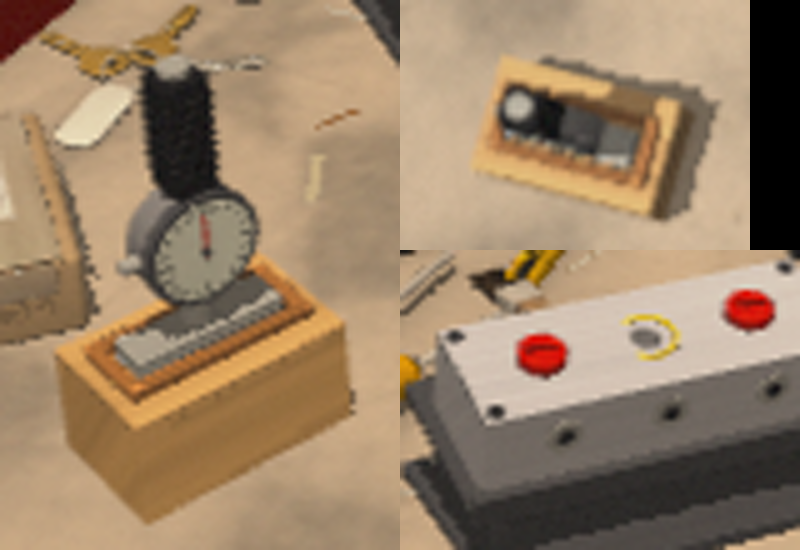

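View pics/tb.png

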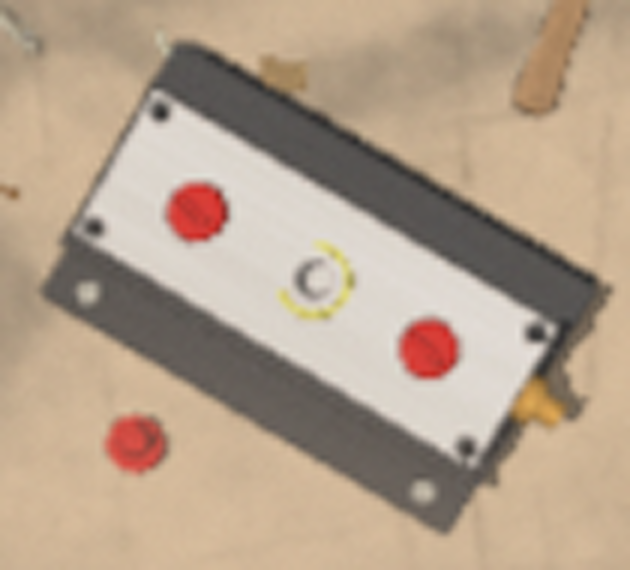

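Both views show the open middle port: top crop (316,280), combined crop (646,337). The grip's cap is at combined (520,108) in the top view and (173,68) in the scene view. Next step is to triangulate.

```bash
cat > h.py <<'E'
from plant import bot
import numpy as np
from scipy.spatial.transform import Rotation as Rn
def ray(n,u,v):
    m=bot.camera_model(n);K=m["camera_matrix"];T=m["world_from_camera"]
    d=np.linalg.inv(K)@[u,v,1];d=T[:3,:3]@[d[0],-d[1],-d[2]]
    return T[:3,3],d/np.linalg.norm(d)
def plane(n,u,v,z):
    o,d=ray(n,u,v);return o+d*(z-o[2])/d[2]
def tri(a,b):
    A=np.zeros((3,3));y=np.zeros(3);L=[]
    for p in(a,b):
        o,d=ray(*p);P=np.eye(3)-np.outer(d,d);A+=P;y+=P@o;L.append((o,P))
    x=np.linalg.solve(A,y);return x,[round(float(np.linalg.norm(P@(x-o))),1) for o,P in L]
def px(n,X):
    m=bot.camera_model(n);T=m["world_from_camera"];c=T[:3,:3].T@(np.array(X)-T[:3,3]);c=m["camera_matrix"]@[c[0],-c[1],-c[2]];return c[:2]/c[2]
def unc(u,v,k,x,y): return x+(u+.5)/k-.5,y+(v+.5)/k-.5
def state():
    s=bot.read_state();R=Rn.from_quat(np.roll(s['eef_rot'],-1)).as_matrix();return s,R,np.array(s['tcp_pos'])
E
python3 - <<'E'
from h import *
np.set_printoptions(precision=1,suppress=True)
T=lambda u,v:unc(u,v,6,230,135); C=lambda u,v:unc(u-400,v,5,115,175);S=lambda u,v:unc(u,v,5,150,230);D=lambda u,v:unc(u-400,v-250,5,220,185)
print("port",tri(("top",*T(316,280)),("scene",*D(647,338))),plane("top",*T(316,280),89))
print("plugL",tri(("top",*T(197,211)),("scene",*D(750,306))), "plugR",tri(("top",*T(429,349)),("scene",*D(541,350))))
# plugs: scene right = left? 
for p,z in(((157,90),97),((558,325),97),((72,240),81),((472,467),81)): print("corner",plane("top",*T(*p),z))
print("cap",tri(("top",*C(520,108)),("scene",*S(173,68))),plane("top",*C(520,108),159))
q=[plane("top",*C(*p),44) for p in((503,57),(683,100),(655,217),(475,172))];print(q,np.mean(q,0))
for a,b in((0,1),(3,2)):
  d=q[a]-q[b];print(np.degrees(np.arctan2(-d[0],d[1])),np.linalg.norm(d))
E
```

```text
port (array([ 569. , -283.4,   90.2]), [0.2, 0.2]) [ 569.4 -283.3   89. ]
plugL (array([ 548.6, -257.6,  132.5]), [44.4, 44.4]) plugR (array([ 583.8, -300.7,   70.1]), [47.5, 47.5])
corner [ 641.7 -221.2   97. ]
corner [ 551.6 -376.2   97. ]
corner [ 585.4 -188.5   81. ]
corner [ 497.9 -344.5   81. ]
cap (array([523.3,  30.4, 160.8]), [0.2, 0.2]) [523.3  30.6 159. ]
[array([561.4,  66.4,  44. ]), array([541.4, -19.7,  44. ]), array([485.2,  -7.9,  44. ]), array([506.1,  77.9,  44. ])] [523.5  29.2  44. ]
-13.047006195132834 88.440518621317
-13.651697963526905 88.2663718659074
```

```bash
cat > to.py <<'E'
import sys
from h import *
s,R,p=state();t=np.array([float(a) for a in sys.argv[1:4]])
d=R.T@(t-p);a=np.degrees(np.arctan2(R[1,1],R[0,1]))
print("t",round(s['t'],2),"p",p.round(1),"ydir",a.round(1),"zax",R[:,2].round(3),"tool delta",d.round(1),"w",round(s['width'],1),"F",np.round(s['ft_force'],1),"M",np.round(s['ft_torque'],2))
if len(sys.argv)>4: print("turn",round(-np.radians((float(sys.argv[4])-a+180)%360-180),3))
E
python3 to.py 523.4 30 230 -103.4
```

```text
t 0.1 p [ 172.5 -600.4  230.7] ydir -74.0 zax [-0.     0.001 -1.   ] tool delta [ 511.3 -509.     1.2] w 85.7 F [-0.4  0.3  0.1] M [ 0.02 -0.    0.02]
turn 0.514
```

```bash
echo '[[[22,-20,0,0],[22,-20,0,0],[22,-20,0,0],[22,-20,0,0],[22,-20,0,0],[22,-20,0,0],[22,-20,0,0],[22,-20,0,0],[22,-20,0,0],[22,-20,0,0],[22,-20,0,0],[22,-20,0,0]]]' | python3 steer.py 85; python3 to.py 523.4 30 230 -103.4
```

```text
t: 1.1
tcp_pos: [360.4, -295.7, 231.2]
eef_rot: [-0.0, 0.99, 0.139, -0.0]
ft_force: [0.5, 0.3, -0.2]
width: 85.0
gripper_force: 0.0
t 1.1 p [ 360.4 -295.7  231.2] ydir -74.0 zax [-0.  0. -1.] tool delta [ 246.6 -268.     1.2] w 85.0 F [ 0.5  0.3 -0.2] M [-0.08 -0.05  0.05]
turn 0.514
```

```bash
echo '[[[22,-25,0,0],[22,-25,0,0],[22,-25,0,0],[22,-25,0,0],[22,-25,0,0],[22,-25,0,0],[22,-25,0,0],[22,-25,0,0],[22,-25,0,0],[22,-20,0,0],[22,-20,0,0],[0,0,0,0.1]]]' | python3 steer.py; echo '[[[0,0,0,0.1],[0,0,0,0.1],[0,0,0,0.1],[0,0,0,0.1],[0,0,0,0.014],[0,0,0,0]]]' | python3 steer.py; python3 to.py 523.4 30 180 -103.4
```

```text
t: 2.1
tcp_pos: [521.0, 29.6, 231.1]
eef_rot: [-0.001, 0.996, 0.093, 0.0]
ft_force: [-0.4, -0.2, -0.1]
width: 85.0
gripper_force: 0.0
t: 2.6
tcp_pos: [519.3, 24.5, 231.1]
eef_rot: [0.0, 0.993, -0.116, -0.0]
ft_force: [-0.1, 0.7, -0.0]
width: 85.1
gripper_force: 0.0
t 2.6 p [519.3  24.5 231.1] ydir -103.3 zax [-0. -0. -1.] tool delta [ 2.7 -6.3 51.1] w 85.1 F [-0.1  0.7 -0. ] M [-0.03 -0.04 -0.06]
turn 0.002
```

```bash
echo '[[[3,-6,12,0],[0,0,20,0],[0,0,20,0],[0,0,20,0],[0,0,20,0],[0,0,12,0],[0,0,8,0],[0,0,0,0],[0,0,0,0]]]' | python3 steer.py; python3 to.py 523.4 30 119 -103.4
python3 - <<'E'
from h import *
import cv2
t=bot.read_camera("top");s=bot.read_camera("scene")
r=lambda im,x,y,w,h,k:cv2.resize(im[y:y+h,x:x+w],None,fx=k,fy=k,interpolation=cv2.INTER_CUBIC)
o=np.zeros((550,800,3),np.uint8);o[:,:400]=r(s,140,230,80,110,5);o[:400,400:]=r(t,110,160,80,80,5);cv2.imwrite("pics/g1.png",o)
E
```

```text
t: 3.35
tcp_pos: [524.0, 29.8, 119.5]
eef_rot: [-0.0, 0.993, -0.116, -0.0]
ft_force: [0.1, -0.5, 0.2]
width: 84.8
gripper_force: 0.0
t 3.35 p [524.   29.8 119.5] ydir -103.4 zax [-0.  0. -1.] tool delta [-0.6 -0.1  0.5] w 84.8 F [ 0.1 -0.5  0.2] M [-0.02 -0.02 -0.03]
turn 0.001
```

View pics/g1.png

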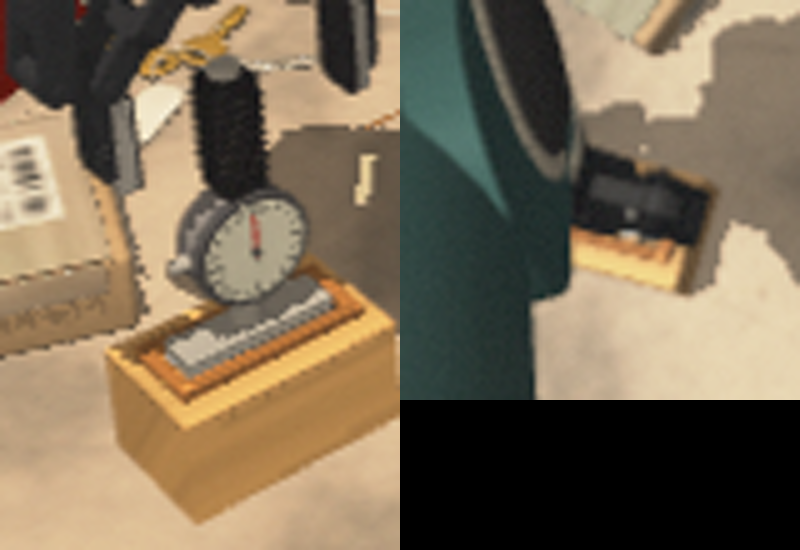

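The fingers straddle the grip, with pads at about (125,150) and (350,60) in the crop and the grip at (230,130). I'll close them now.

```bash
echo '[[[0,0,0,0],[0,0,0,0],[0,0,0,0],[0,0,0,0],[0,0,0,0],[0,0,0,0],[0,0,0,0],[0,0,0,0],[0,0,0,0],[0,0,0,0]]]' | python3 steer.py 0; python3 to.py 523.4 30 119
```

```text
t: 4.28
tcp_pos: [523.7, 29.6, 119.2]
eef_rot: [-0.0, 0.993, -0.117, -0.0]
ft_force: [-0.2, 0.9, -1.9]
width: 17.2
gripper_force: 60.1
t 4.28 p [523.7  29.6 119.2] ydir -103.4 zax [-0.  0. -1.] tool delta [-0.4 -0.3  0.2] w 17.2 F [-0.2  0.9 -1.9] M [ 0.04  0.02 -0.01]
```

```bash
echo '[[[0,0,-5,0],[0,0,-5,0],[0,0,0,0],[-5,0,0,0],[-3,0,0,0],[-3,0,0,0],[-3,0,0,0],[0,0,0,0]]]' | python3 steer.py; python3 to.py 523.4 30 129
```

```text
t: 4.95
tcp_pos: [510.0, 33.1, 129.4]
eef_rot: [-0.0, 0.993, -0.117, 0.0]
ft_force: [3.6, 0.9, -2.6]
width: 17.1
gripper_force: 60.0
t 4.95 p [510.   33.1 129.4] ydir -103.4 zax [ 0.001  0.    -1.   ] tool delta [13.7 -0.1  0.5] w 17.1 F [ 3.6  0.9 -2.6] M [ 0.26 -1.3   0.04]
```

```bash
echo '[[[-3,0,0,0],[-3,0,0,0],[-3,0,0,0],[-3,0,0,0],[-3,0,0,0],[-3,0,0,0],[0,0,0,0],[0,0,0,0]]]' | python3 steer.py; python3 to.py 523.4 30 129;  python3 - <<'E'
from h import *
import cv2
t=bot.read_camera("top");s=bot.read_camera("scene")
cv2.imwrite("pics/g2.png",cv2.resize(s[220:340,130:230],None,fx=5,fy=5,interpolation=cv2.INTER_CUBIC))
E
```

```text
t: 5.62
tcp_pos: [492.9, 37.1, 129.5]
eef_rot: [-0.0, 0.993, -0.117, 0.0]
ft_force: [3.8, 0.7, -0.1]
width: 17.1
gripper_force: 60.1
t 5.62 p [492.9  37.1 129.5] ydir -103.4 zax [ 0.001  0.    -1.   ] tool delta [31.3 -0.2  0.5] w 17.1 F [ 3.8  0.7 -0.1] M [ 0.3  -1.12  0.08]
```

View pics/g2.png

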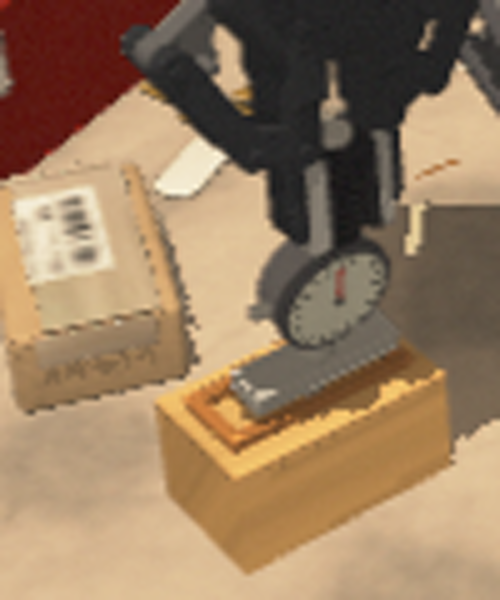

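```bash
echo '[[[-2.5,0,0,0],[0,0,0,0],[2,0,-5,0],[0,0,-15,0],[0,0,-20,0],[0,0,-25,0],[0,0,-25,0],[0,0,-15,0],[0,0,0,0],[0,0,0,0]]]' | python3 steer.py; python3 to.py 523.4 30 230;  python3 - <<'E'
from h import *
import cv2
t=bot.read_camera("top");s=bot.read_camera("scene")
cv2.imwrite("pics/g3.png",cv2.resize(s[180:300,120:240],None,fx=5,fy=5,interpolation=cv2.INTER_CUBIC))
E
```

```text
t: 6.55
tcp_pos: [491.8, 36.9, 234.3]
eef_rot: [0.0, 0.993, -0.117, -0.0]
ft_force: [0.0, -0.5, -2.7]
width: 17.3
gripper_force: 59.9
t 6.55 p [491.8  36.9 234.3] ydir -103.4 zax [-0. -0. -1.] tool delta [32.3 -0.7  4.3] w 17.3 F [ 0.  -0.5 -2.7] M [ 0.01  0.05 -0.05]
```

View pics/g3.png

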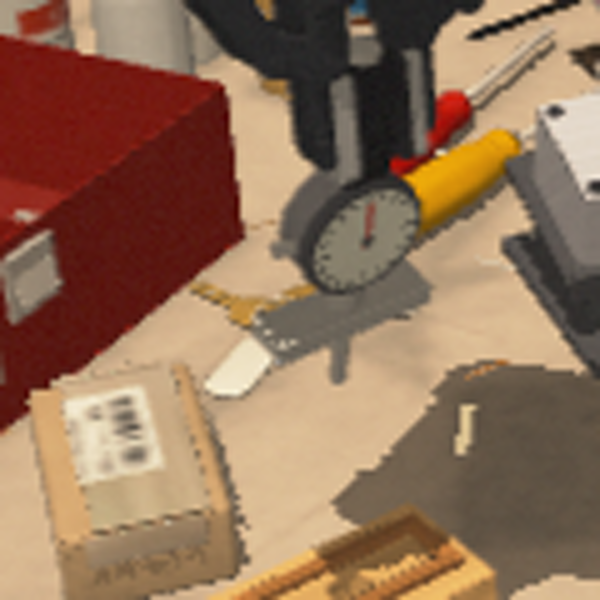

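```bash
cat >> h.py <<'E'
def gauge(tcp,yaw,th,h=95,off=0):
    yw=np.radians(yaw);t=np.radians(th);x=np.array([np.cos(yw),np.sin(yw),0]);z=np.array([0,0,1.])
    gz=z*np.cos(t)-x*np.sin(t);gx=x*np.cos(t)+z*np.sin(t)
    f=np.array(tcp)+z*18.7+x*off-gz*h
    return f,gx,np.cross(gz,gx),gz
E
python3 - <<'E'
from h import *
from scipy.optimize import least_squares
np.set_printoptions(precision=1,suppress=True)
S=lambda u,v:np.array(unc(u,v,5,120,180))
tip=S(339,378);dial=S(367,240);c1=S(260,318);c2=S(273,360); fr=S(430,290)
_,R,p=state()
def pr(th,h,off,case=-9):
    f,gx,gy,gz=gauge(p,-13.4,th,h,off)
    return np.array([px("scene",f-gz*30),px("scene",f+45*gz+case*gx)])
for th in(11,13,15,17):print(th,pr(th,95,0)-[tip,dial])
for h in(91,95):
  r=least_squares(lambda v:(pr(v[0],v[1],v[2])-[tip,dial]).ravel(),[15,h,0]);print(r.x,r.fun)
E
```

```text
11 [[1.9 5.4]
 [0.6 2.3]]
13 [[ 0.4  3.9]
 [-0.   1.8]]
15 [[-1.   2.4]
 [-0.7  1.3]]
17 [[-2.4  0.8]
 [-1.3  0.8]]
[16.2 90.1 -3.4] [-0.5  0.4  0.4 -0.3]
[16.2 90.1 -3.4] [-0.5  0.4  0.4 -0.3]
```

```bash
echo '[[[0,0,0,0.1],[0,0,0,0.1],[0,0,0,0.086],[0,0,0,0]]]' | python3 steer.py; python3 to.py 538 -265.5 225 -119.8
```

```text
t: 6.98
tcp_pos: [491.5, 37.1, 233.0]
eef_rot: [0.0, 0.966, -0.259, -0.001]
ft_force: [-0.2, -0.6, -2.4]
width: 17.2
gripper_force: 59.7
t 6.98 p [491.5  37.1 233. ] ydir -120.1 zax [-0.003  0.    -1.   ] tool delta [191.8 238.6   7.9] w 17.2 F [-0.2 -0.6 -2.4] M [-0.    0.07 -0.02]
turn -0.004
```

```bash
echo '[[[10,12,0,0],[20,25,0,0],[20,25,0,0],[20,25,0,0],[20,25,0,0],[20,25,0,0],[20,25,0,0],[20,25,0,0],[20,25,0,0],[14,18,0,0],[8,9,8,0],[0,0,0,0]]]' | python3 steer.py;echo '[[[0,0,0,0],[0,0,0,0]]]' | python3 steer.py; python3 to.py 538 -265.5 205 -119.8;python3 - <<'E'
from h import *
import cv2
t=bot.read_camera("top");s=bot.read_camera("scene")
cv2.imwrite("pics/t4.png",t);cv2.imwrite("pics/s4.png",s)
o=np.zeros((600,800,3),np.uint8);o[:,:500]=cv2.resize(s[130:250,215:315],None,fx=5,fy=5,interpolation=cv2.INTER_CUBIC);o[:300,500:]=cv2.resize(t[135:235,235:335],None,fx=3,fy=3)
cv2.imwrite("pics/g4.png",o)
E
```

```text
t: 7.98
tcp_pos: [538.9, -268.1, 223.5]
eef_rot: [-0.0, 0.966, -0.257, -0.002]
ft_force: [-1.3, 0.0, -3.8]
width: 17.1
gripper_force: 59.7
t: 8.15
tcp_pos: [539.9, -264.2, 225.6]
eef_rot: [-0.0, 0.967, -0.256, -0.001]
ft_force: [-0.1, 0.5, -2.0]
width: 17.1
gripper_force: 59.7
t 8.15 p [ 539.9 -264.2  225.6] ydir -119.7 zax [-0.001  0.001 -1.   ] tool delta [-1.   2.1 20.6] w 17.1 F [-0.1  0.5 -2. ] M [ 0.11  0.04 -0.  ]
turn 0.003
```

View pics/g4.png

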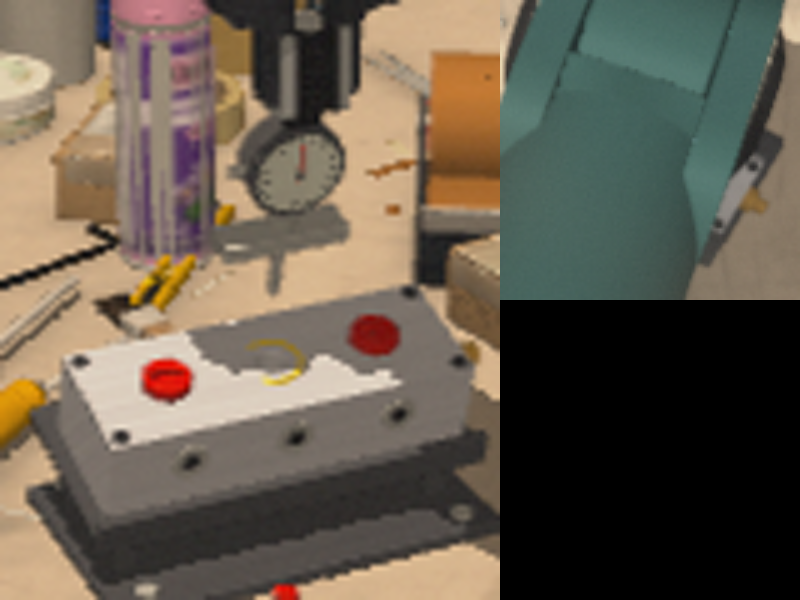

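Run:
```python
from h import *
from scipy.optimize import least_squares
np.set_printoptions(precision=2,suppress=True)
S=lambda u,v:np.array(unc(u,v,5,215,130))
tip=S(273,290);dial=S(301,174);port=S(271,358)
_,R,p=state()
P=np.array([569.2,-283.4,89.6]);print("port err",px("scene",P)-port)
for th in(13,15,17):
    f,gx,gy,gz=gauge(p,-29.7,th,94,0);print(th,px("scene",f-gz*30)-tip,px("scene",f+45*gz-10*gx)-dial, px("scene",f+gz*0)*0+ (f-gz*30))
    q=gx*np.cos(0);Rb=np.array([gx,gy,gz]);print("  port in gauge frame",Rb@(P-f))
print("mm->px", px("scene",P+[10,0,0])-px("scene",P),px("scene",P+[0,10,0])-px("scene",P),px("scene",P+[0,0,10])-px("scene",P))
```

```text
port err [0.06 1.21]Traceback (most recent call last):
  File "<stdin>", line 9, in <module>
ValueError: operands could not be broadcast together with shapes (2,) (3,)
```

Run:
```python
from h import *
np.set_printoptions(precision=2,suppress=True)
S=lambda u,v:np.array(unc(u,v,5,215,130))
tip=S(273,290);dial=S(301,174);port=S(271,358)
_,R,p=state()
P=np.array([569.2,-283.4,89.6])
for th in(13,15,17):
    f,gx,gy,gz=gauge(p,-29.7,th,94,0);print(th,px("scene",f-gz*30)-tip,px("scene",f+45*gz-10*gx)-dial,"port in gauge frame",np.array([gx,gy,gz])@(P-f))
print("mm->px",*[px("scene",P+10*e)-px("scene",P) for e in np.eye(3)])
```

```text
13 [0.   2.63] [-0.42  1.02] port in gauge frame [ -1.2   -2.15 -65.22]
15 [-0.8   1.47] [-0.77  0.7 ] port in gauge frame [ -6.76  -2.15 -65.08]
17 [-1.58  0.26] [-1.12  0.35] port in gauge frame [-12.3   -2.15 -64.75]
mm->px [-3.55 -1.15] [-2.53  1.68] [-0.02 -3.88]
```

```bash
echo '[[[2,2,6,0],[0,0,8,0],[0,0,7,0],[0,0,5,0],[0,0,0,0],[0,0,0,0]]]' | python3 steer.py; python3 to.py 538 -265.5 205 -119.8;python3 - <<'E'
from h import *
import cv2
s=bot.read_camera("scene")
cv2.imwrite("pics/g5.png",cv2.resize(s[160:230,230:310],None,fx=8,fy=8,interpolation=cv2.INTER_CUBIC))
E
```

```text
t: 8.75
tcp_pos: [540.5, -268.3, 199.9]
eef_rot: [-0.0, 0.966, -0.257, -0.0]
ft_force: [-0.8, -0.4, -2.3]
width: 17.9
gripper_force: 59.8
t 8.75 p [ 540.5 -268.3  199.9] ydir -119.8 zax [-0.001  0.    -1.   ] tool delta [-3.6 -1.2 -5.1] w 17.9 F [-0.8 -0.4 -2.3] M [ 0.02  0.03 -0.  ]
turn 0.0
```

View pics/g5.png

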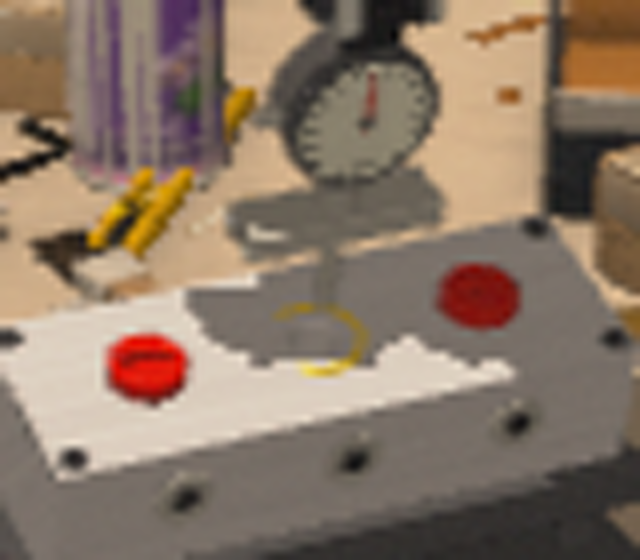

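```bash
echo '[[[0,-1,0,0],[1.3,0,5,0],[1.3,0,5,0],[1.0,0,4,0],[0,0,0,0],[0,0,0,0]]]' | python3 steer.py; python3 to.py 538 -265.5 180 -119.8;python3 - <<'E'
from h import *
import cv2
s=bot.read_camera("scene")
cv2.imwrite("pics/g6.png",cv2.resize(s[160:230,230:310],None,fx=8,fy=8,interpolation=cv2.INTER_CUBIC))
E
```

```text
t: 9.3
tcp_pos: [544.2, -269.3, 185.8]
eef_rot: [-0.0, 0.966, -0.257, -0.0]
ft_force: [0.2, 0.6, -2.0]
width: 17.5
gripper_force: 59.8
t 9.3 p [ 544.2 -269.3  185.8] ydir -119.8 zax [-0.001  0.    -1.   ] tool delta [-7.3 -0.2  5.8] w 17.5 F [ 0.2  0.6 -2. ] M [0.04 0.04 0.04]
turn -0.0
```

View pics/g6.png

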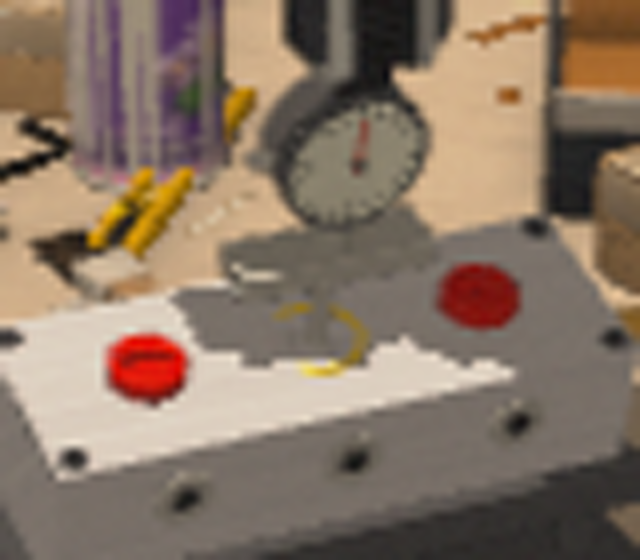

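The rod enters the ring's centre at about (318,340) with no contact force. I'll carry on along the axis.

```bash
echo '[[[1.1,0,4,0],[1.1,0,4,0],[1.1,0,4,0],[0,0,0,0],[0,0,0,0]]]' | python3 steer.py; python3 to.py 548 -271.3 161.6; echo '[[[0.8,0,3,0],[0.8,0,3,0],[0,0,0,0],[0,0,0,0]]]' | python3 steer.py; python3 to.py 548 -271.3 161.6
```

```text
t: 9.77
tcp_pos: [547.1, -271.0, 174.0]
eef_rot: [-0.0, 0.966, -0.257, -0.0]
ft_force: [0.7, 0.2, -2.0]
width: 16.9
gripper_force: 59.8
t 9.77 p [ 547.1 -271.   174. ] ydir -119.8 zax [-0.  0. -1.] tool delta [ 0.9 -0.2 12.4] w 16.9 F [ 0.7  0.2 -2. ] M [ 0.02 -0.   -0.02]
t: 10.1
tcp_pos: [548.6, -271.8, 168.1]
eef_rot: [-0.0, 0.966, -0.257, -0.0]
ft_force: [-0.7, 0.8, -0.7]
width: 17.2
gripper_force: 60.0
t 10.1 p [ 548.6 -271.8  168.1] ydir -119.8 zax [-0.  0. -1.] tool delta [-0.8 -0.1  6.5] w 17.2 F [-0.7  0.8 -0.7] M [ 0.12  0.19 -0.03]
```

```bash
echo '[[[0.5,0,2,0],[0.5,0,2,0],[0,0,0,0],[0,0,0,0]]]' | python3 steer.py|grep force; python3 to.py 548 -271.3 161.6; echo '[[[0.25,0,1,0],[0,0,0,0],[0,0,0,0]]]' | python3 steer.py |grep force; python3 to.py 548 -271.3 161.6
```

```text
ft_force: [-0.0, 0.6, 0.0]
gripper_force: 60.0
t 10.43 p [ 549.5 -272.4  164.2] ydir -119.8 zax [ 0.  0. -1.] tool delta [-1.8 -0.2  2.6] w 17.2 F [-0.   0.6  0. ] M [ 0.11  0.22 -0.01]
ft_force: [-1.4, 1.2, -0.6]
gripper_force: 60.0
t 10.68 p [ 549.7 -272.4  163.3] ydir -119.8 zax [-0.  0. -1.] tool delta [-2.  -0.1  1.7] w 17.0 F [-1.4  1.2 -0.6] M [0.15 0.17 0.  ]
```

```bash
for i in 1 2; do echo '[[[0.25,0,1,0],[0,0,0,0],[0,0,0,0]]]' | python3 steer.py >/dev/null; python3 to.py 548 -271.3 161.6; done
```

```text
t 10.93 p [ 550.  -272.5  162.5] ydir -119.8 zax [ 0.  0. -1.] tool delta [-2.3 -0.1  0.9] w 16.9 F [-2.3  2.1  3.8] M [ 0.32  0.58 -0.02]
t 11.18 p [ 550.2 -272.5  162.5] ydir -119.8 zax [ 0. -0. -1.] tool delta [-2.5  0.1  0.9] w 17.7 F [-9.   4.8 18.2] M [ 1.01  1.95 -0.06]
```

```bash
echo '[[[-0.3,0,-0.6,0],[0,0,0,0],[0,0,0,0]]]' | python3 steer.py >/dev/null; python3 to.py 548 -271.3 161.6;  echo '[[[0,0,0,0],[0,0,0,0],[0,0,0,0]]]' | python3 steer.py >/dev/null; python3 to.py 548 -271.3 161.6
python3 - <<'E'
from h import *
import cv2
s=bot.read_camera("scene").astype(int);a=cv2.imread("pics/s4.png").astype(int);b=s
# needle: red pixels in dial region
for n,im,(x0,x1,y0,y1) in(("before",a,(262,286,152,175)),("now",b,(258,292,168,205))):
    c=im[y0:y1,x0:x1];m=(c[...,2]>c[...,1]+35)&(c[...,2]>c[...,0]+35);ys,xs=np.nonzero(m);print(n,[(x0+int(x),y0+int(y)) for x,y in zip(xs,ys)])
_,R,p=state()
for th in(11,13,15,17,19):
    f,gx,gy,gz=gauge(p,-29.8,th,94,0);print(th,(px("scene",f+45*gz-10*gx)).round(1))
E
```

```text
t 11.43 p [ 550.  -272.5  162.4] ydir -119.8 zax [ 0. -0. -1.] tool delta [-2.3 -0.   0.8] w 17.5 F [-4.3  3.4 10.5] M [ 0.51  1.   -0.02]
t 11.68 p [ 550.  -272.5  162.4] ydir -119.8 zax [ 0. -0. -1.] tool delta [-2.3 -0.   0.8] w 17.3 F [-4.8  2.5 10.4] M [ 0.49  1.05 -0.02]
before [(275, 159), (275, 160), (275, 161), (275, 162), (275, 163)]
now [(259, 171), (260, 171), (261, 171), (258, 172), (259, 172), (260, 172), (261, 172), (258, 173), (259, 173), (260, 173), (261, 173), (258, 174), (259, 174), (258, 175), (286, 176), (278, 177), (279, 178), (280, 178), (281, 178), (273, 190), (274, 190), (274, 191), (274, 192), (275, 192), (286, 193), (287, 193), (288, 193), (289, 193), (290, 193), (291, 193), (285, 194), (286, 194), (287, 194), (288, 194), (289, 194), (290, 194), (291, 194), (285, 195), (286, 195), (287, 195), (288, 195), (289, 195), (290, 195), (291, 195), (285, 196), (286, 196), (287, 196), (288, 196), (289, 196), (290, 196), (291, 196), (285, 197), (286, 197), (287, 197), (288, 197), (289, 197), (290, 197), (291, 197), (285, 198), (286, 198), (287, 198), (288, 198), (289, 198), (290, 198), (291, 198), (286, 199), (287, 199), (288, 199), (289, 199), (290, 199), (291, 199), (287, 200), (288, 200), (289, 200), (290, 200), (291, 200), (274, 204)]
11 [273.1 190.1]
13 [272.8 189.8]
15 [272.5 189.4]
17 [272.1 189.1]
19 [271.8 188.7]
```

The needle has swung round by about 150°, which fits a reading of about 12 mm. The foot is pressing at roughly 11 N and the arm is steady, so I'll hand it in.

```bash
python3 -c "
from plant import bot
print(bot.job_done())"
```

```text
the job is handed in; nothing more can be done
None
```

I handed the job in with the gauge still held, its rod in the open middle port and its foot pressing on the sloping face at an estimated 11 N. No verdict was returned, and its squareness (tilt about 15–16°, limit ±4° off the face) was only estimated, from the tilting geometry and earlier pictures.

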